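# Push the battery home in its test cradle and snap the latch over

## Robot

A 6-joint arm with a two-finger parallel gripper is mounted at the origin on a cart in front of the work surface, level with it; the furniture and walls round the work are solid. World frame = base frame: x ahead of the robot, y to its left, z up, the work surface at z = 0. Lengths are in m, angles in rad, forces in N, time in s.
With the tool pointing down it reaches from about 0.425 to 0.95 m from the base axis. Payload 3.5 kg.
Tool frame: the origin (TCP) lies on the mounting face of the last link; the fingertips stand ahead of it and the grasp point (between the pads) lies 155 mm ahead of it (env.finger_overhang is the z of the fingertips in the tool frame, in m); z points along the fingers, y is the direction in which the jaws open and shut (so a half turn about z gives the same grasp; the last joint's range is limited). The gripper opens to 85 mm and grips with 20 to 120 N. Pads are 22 mm wide; open, the fingers measure 114 mm over their backs; the gripper's body (76 mm by 85 mm) begins 54 mm behind the grasp point. The pads swing forward as they close: fully open they stand 13 mm farther back than shut.
Start: joints at [1.113, 0.286, 1.577, -0, 1.279, -0.15], TCP at [0.204, 0.643, 0.405] pointing down, gripper open.
Joint ranges: [-2.77, 2.77], [-0.9, 2.22], [0.21, 2.48], [-1.53, 4.67], [0.24, 2.81], [-2.84, 2.84]. Speed limits (rad/s): [2.79, 2.79, 3.14, 3.14, 3.14, 3.14].

## Interface

Orientations are given as a rotation vector (axis times angle).
In Python, from workcell import env gives the robot as it stands. Calls block until the motion is done:
- env.movep(position, orientation): joint-space move of the TCP to a pose.
- env.line_to(position, max_speed=0.15, rot=None, guard=None): straight line of the TCP; rot=None keeps the orientation; max_speed is the mean speed in m/s. With guard (N) it stops when the force on the tool has changed by that much, and returns True; else False.
- env.set_joints(angles): joint-space move.
- env.gripper_to(opening, strength=None): finger opening in m; strength is the grip in N (None keeps the last); returns when the fingers have stopped.
- env.dwell(seconds).
- env.inverse_kinematics(position, orientation): joint angles nearest the present ones, or None.
- env.sense(): the state.
- env.grab_frame(name): name is "side" or "top"; returns the picture (400x640x3 uint8, red, green, blue); there is no depth.
- env.camera_model(name): a dict with "K" (3x3 intrinsics, pixels), "dist" ([k1, k2, p1, p2, k3] as OpenCV has them; the pictures are not rectified), "origin" and "rotation" of the camera in the world. Camera axes: x right, y up, looking along -z (the intrinsics and any distortion apply to the point x, -y, -z); pixel columns grow to the right and rows downward; lengths in m; the calibration is good to about 2 mm. A picture is of the moment at which its call begins. camera_model takes no time and is no camera call.
A pose or a line that the arm cannot do raises env.PlanningError and nothing moves.
- env.finish_job(): hands the job in, once; it reports no verdict.
Trained networks look in the newest picture that a camera, given by its name, has taken for a name from the list of things; names that differ only in an ending like _2 or _b are one class to them, and where a whole thing is asked for, a point or a joint stands for the part that bears it (a point fixed in the world has none). Each returns a list of dicts, best first, with "conf" (0 to 1); they miss things now and then, are a little off and sometimes report something else, mostly with a low value. They report only what shows in the picture. A call takes as long as a camera call. They do not tell look-alikes from the thing itself.
- env.search_frame(thing, camera): "point" ([x, y, z] in m, in world coordinates, good to about 4 mm: the middle of the surface that is visible of it).
- env.place_of(thing, camera): "point" ([x, y, z] in m, in world coordinates, good to about 4 mm: a listed point, or the origin of a listed thing).
The state is a dict: "t": time; "joint_positions": joint angles; "dq": joint speeds; "joint_efforts": joint torques, N m; "position": TCP position; "eef_rot": TCP orientation; "force": force on the tool from outside, world axes, zero at the start; "wrist_torque": the same for the moment, N m; "opening": finger opening in m.
Only numpy, scipy, OpenCV 4.12 (cv2) and the standard library are available. Lean on these libraries where they do the work, as an engineer would, in place of code of your own. Each camera call takes 0.05 s, during which the arm holds its last target. There are 200 camera calls.

## Task

Two test cradles stand on the bench, and a nine-volt block battery lies loose in one of them. With the fingertips push that battery along its bay until it is fully home against the contact block, then flip the cradle's toggle latch over past its dead centre so that it snaps down on the battery and holds it. Do not lift the battery, and leave the empty cradle's latch open and everything round about where it stands.

Things in the scene. Friction and masses are not known exactly. Their poses are not given: they have to be found in the camera images.
- battery: green and cream block battery lying in cradle_a's bay, 27 x 50 x 18 mm, 46 g. Origin in the middle of its underside; y points from the terminals (towards the contact block) to the plain rear end 25 mm from the origin, on the bay's open side. Starts 12 to 26 mm short of home; home, its origin is at x = -3 mm in the cradle's frame, the rear at -28 mm (terminals sink into the block).
- cradle_a: test cradle with the battery, fixed, 136 x 50 mm. Origin on the bench under its centre; x runs from the bay's open end (-67 mm) to the contact block at the far end. Bay floor z = 10 mm; rails 30 mm apart, tops z = 16 mm, x -63 to 20 mm. Contact block: x 20 to 50 mm, top z = 30 mm; low socket behind to x = 69 mm, z = 19 mm. Latch hinge along y at x = 36, z = 36 mm.
- cradle_b: empty cradle, leave alone; fixed, 136 x 50 mm. Origin on the bench under its centre; x runs from the bay's open end (-67 mm) to the contact block at the far end. Bay floor z = 10 mm; rails 30 mm apart, tops z = 16 mm, x -63 to 20 mm. Contact block: x 20 to 50 mm, top z = 30 mm; low socket behind to x = 69 mm, z = 19 mm. Latch hinge along y at x = 36, z = 36 mm.
- latch_a (a joint): toggle latch of cradle_a, rad. 0 = open, leaning 30 degrees back past upright, away from the bay; grows as it swings up and over towards the bay's open end; 0.52 upright; 2.1 level, pad on the battery. An over-centre spring holds it at either end: about 4 N at the grip starts it, none is left at dead centre (0.95), and past 1.0 rad it snaps over by itself and presses down with about 4 N.
- latch_b (a joint): latch of cradle_b, stays open, rad. 0 = open, leaning 30 degrees back past upright, away from the bay; grows as it swings up and over towards the bay's open end; 0.52 upright; 2.1 level, pad on the battery. An over-centre spring holds it at either end: about 4 N at the grip starts it, none is left at dead centre (0.95), and past 1.0 rad it snaps over by itself and presses down with about 4 N.
- latch_a_grip (a point): middle of the black cross grip (11 mm thick, 28 mm long across) at the latch's free end, 50 mm from the hinge pin; the latch strip is steel, 16 mm wide, 6 mm thick. When open it lies at x = 61 mm, z = 79 mm in the cradle's frame. It moves with latch_a.
- latch_b_grip (a point): the same point on latch_b.
- objective: microscope objective standing between the cradles, 25 mm across, 45 mm high; bystander. Origin in the middle of its underside.
- loupe: black eye loupe standing on its wide end, 36 mm across, 34 mm high; bystander. Origin in the middle of its underside.
- screwdriver: yellow-handled screwdriver lying behind the cradles, 132 mm long, 18 mm wide, 16 mm high; bystander. Origin in the middle of its underside.
- steel_weight: steel calibration weight, 26 mm across, 36 mm high; bystander. Origin in the middle of its underside.
Things that resemble listed ones, but are neither listed nor needed, are in the scene too. What is shaped like the battery but red is not meant.

How it is judged:
By the outcome, as a careful person would: the job done as asked, in the order asked, and still so for the second after the job is handed in, with the robot touching nothing.
It also fails if it takes over 38 s, if anything falls off the work surface, if the arm or the gripper's body presses on something with over 40 N, if the wrist force passes 120 N, or if a joint passes its speed limit or range.

## Working session

There is one attempt and no reset: what is moved stays moved. The work goes in short steps, each a Python script; the robot and the scene stay as the last script left them, time stands still between calls to the robot, and variables do not carry over. Pictures are saved under pics/ and viewed, about 8 in all and at most 12, crops included, and the job is handed in when it is done.

```bash
mkdir -p pics; ls
python3 - <<'E'
from workcell import env
import cv2,numpy as np
for c in("top","side"):
    f=env.grab_frame(c); cv2.imwrite(f"pics/{c}0.png",f[:,:,::-1])
    m=env.camera_model(c); print(c,np.round(m["K"],1).tolist(),m["dist"],np.round(m["origin"],3),np.round(m["rotation"],3).tolist())
    for n in("battery","cradle_a","latch_a_grip","objective","loupe","screwdriver","steel_weight"):
        print(n,[(np.round(d["point"],3).tolist(),round(d["conf"],2)) for d in env.place_of(n,c)])
print(env.sense(),env.finger_overhang)
E
```

```text
pics
top [[394.5, 0.0, 313.7], [0.0, 394.5, 206.3], [0.0, 0.0, 1.0]] [-0.05939687  0.          0.          0.          0.        ] [0.444 0.039 1.066] [0.117, -0.129, -1.588]
battery [([0.412, -0.101, -0.001], 0.65), ([0.572, -0.018, 0.081], 0.65), ([0.489, -0.005, 0.009], 0.6), ([0.428, 0.097, -0.001], 0.55)]
cradle_a [([0.508, -0.004, -0.001], 0.9)]
latch_a_grip [([0.57, -0.018, 0.08], 0.6)]
objective [([0.519, 0.123, 0.0], 0.65)]
loupe [([0.471, -0.167, -0.001], 0.74), ([0.648, 0.134, 0.001], 0.42)]
screwdriver [([0.75, 0.08, 0.001], 0.56)]
steel_weight [([0.471, -0.168, -0.001], 0.47)]
side [[516.3, 0.0, 315.3], [0.0, 516.3, 202.6], [0.0, 0.0, 1.0]] [-0.02973317  0.          0.          0.          0.        ] [ 0.32  -0.761  0.655] [0.971, -0.16, -0.257]
battery [([0.489, 0.004, 0.01], 0.88), ([0.411, -0.099, 0.001], 0.72), ([0.424, 0.104, 0.008], 0.69)]
cradle_a [([0.513, -0.006, 0.0], 0.83), ([0.576, 0.234, -0.001], 0.65)]
latch_a_grip [([0.571, -0.017, 0.078], 0.57)]
objective [([0.523, 0.122, 0.001], 0.79)]
loupe [([0.645, 0.132, 0.0], 0.79)]
screwdriver [([0.749, 0.079, 0.002], 0.76)]
steel_weight [([0.473, -0.167, -0.0], 0.76)]
{'t': 0.8, 'joint_positions': array([ 1.11300708e+00,  2.86281355e-01,  1.57670892e+00,  2.55022113e-05,
        1.27859439e+00, -1.50018833e-01]), 'dq': array([ 4.24760093e-04,  1.92138260e-04,  1.50091876e-03,  5.39404326e-04,
       -1.52483669e-03, -5.66191572e-06]), 'joint_efforts': array([-6.78421679e-05, -4.05914819e+01, -2.92920828e+01, -1.77513143e-04,
        4.28844633e-04,  7.31739256e-07]), 'position': array([0.20445521, 0.6432726 , 0.40473247]), 'eef_rot': array([-4.81547051e-01, -3.10444608e+00, -2.34584655e-05]), 'force': array([ 0.94553259, -0.01077293,  0.52900249]), 'wrist_torque': array([-0.00425954,  0.03492335,  0.02141802]), 'opening': 0.08561304853912709} 0.1734
```

View pics/top0.png

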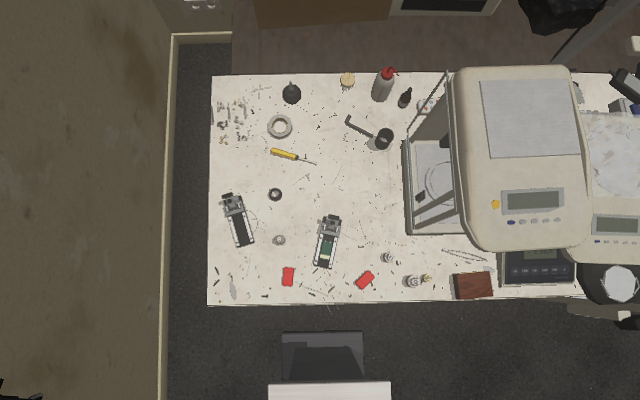

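View pics/side0.png

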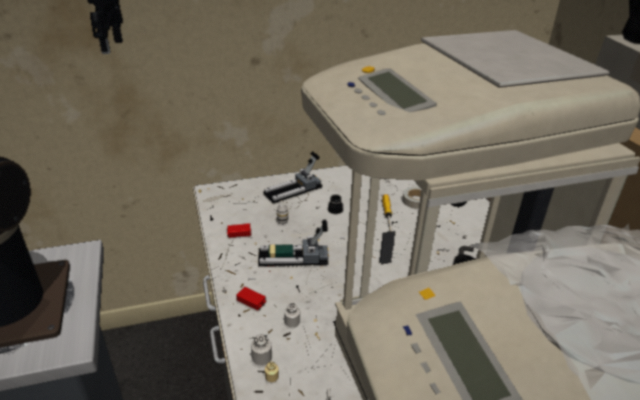

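Top picture: the cradle with the green and cream battery is at (325,241), the empty one at (238,220), and red look-alikes are at (288,276) and (365,280). In the side picture the battery is at (280,250). The green one, lying in the cradle, is the one meant. I'll confirm it in an enlarged crop with the model overlaid.

```bash
cat > h.py <<'E'
from workcell import env
import cv2,numpy as np
def proj(P,c):
    m=env.camera_model(c); R=np.array(m["rotation"]); 
    if R.shape!=(3,3): R=cv2.Rodrigues(R)[0]
    p=(np.atleast_2d(P)-m["origin"])@R
    p=p*[1,-1,-1]
    return cv2.projectPoints(p.reshape(-1,1,3),np.zeros(3),np.zeros(3),np.array(m["K"]),np.array(m["dist"]))[0].reshape(-1,2)
def world(P,pose):
    x,y,a=pose; P=np.atleast_2d(P).astype(float); c,s=np.cos(a),np.sin(a)
    return np.c_[x+c*P[:,0]-s*P[:,1],y+s*P[:,0]+c*P[:,1],P[:,2]]
def overlay(f,c,pose,z=6,half=(26,26),draw=True,lines=None):
    u0=np.round(proj(world([[0,0,.03]],pose),c)[0]).astype(int)
    x0,y0=u0[0]-half[0]*2+0,u0[1]-half[1]
    x0=u0[0]-half[0]; 
    g=cv2.resize(f[y0:y0+2*half[1],x0:x0+2*half[0],::-1],None,fx=z,fy=z,interpolation=cv2.INTER_CUBIC)
    def poly(P,col,closed=True):
        q=(proj(world(np.array(P)/1000,pose),c)-[x0,y0]+.5)*z
        cv2.polylines(g,[np.round(q).astype(int)],closed,col,1)
    if draw:
        poly([(-67,-25,0),(69,-25,0),(69,25,0),(-67,25,0)],(0,0,255))
        poly([(-63,-15,16),(20,-15,16),(20,15,16),(-63,15,16)],(0,255,255))
        poly([(20,-15,30),(50,-15,30),(50,15,30),(20,15,30)],(255,0,255))
        for l in (lines or []): poly(l,(255,128,0),False)
    return g
E
cat > o.py <<'E'
from h import *
import sys
pose=tuple(map(float,sys.argv[2:5]))
gs=[]
for c,h in(("top",(22,36)),("side",(44,36))):
    gs.append(overlay(env.grab_frame(c),c,pose,6,h,True,[[(36,0,36),(61,0,79)],[(61,-14,79),(61,14,79)]]))
g=np.hstack(gs);print(g.shape);cv2.imwrite(sys.argv[1],g)
E
python3 o.py pics/ov1.png 0.511 -0.005 -0.18
```

```text
(432, 792, 3)
```

View pics/ov1.png

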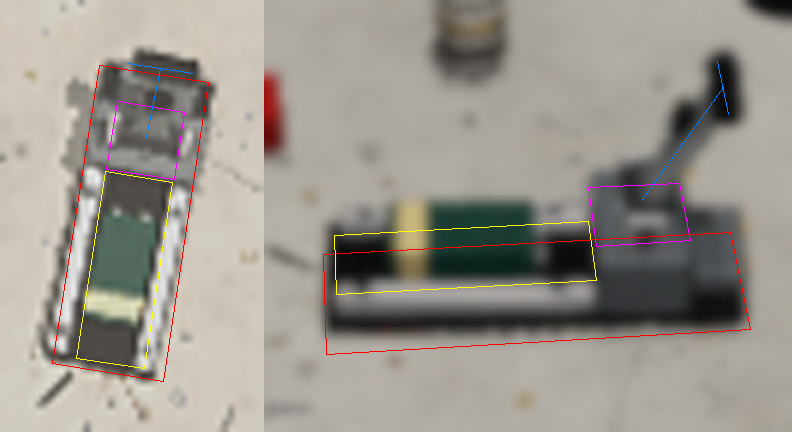

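The crop confirms the green and cream block lying in the cradle. In the overlay the cradle is turned slightly more than modelled (yaw about -0.205) and sits about 1–2 mm left and ahead. Refined pose: (0.512, -0.0035, -0.205). I'll approach behind the battery with the jaws shut, so the 22 mm finger faces lie across the bay.

```bash
cat >> h.py <<'E'
from scipy.spatial.transform import Rotation as Ro
POSE=(0.512,-0.0035,-0.205); T=14.5; TIP=env.finger_overhang
def rot():
    best=None
    for s in(1,-1):
        a=POSE[2]; y=s*np.array([np.cos(a),np.sin(a),0]); z=np.array([0,0,-1.]); x=np.cross(y,z)
        r=Ro.from_matrix(np.c_[x,y,z]).as_rotvec(); p=world([[-.05,0,.3]],POSE)[0]
        q=env.inverse_kinematics(p,r)
        if q is not None and (best is None or abs(q[5])<best[0]): best=(abs(q[5]),r)
    return best[1]
def tcp(axis_x,tipz,y=0): return world([[axis_x/1000,y/1000,tipz/1000+TIP]],POSE)[0]
def fx(): # axis x, y, tip z in the cradle frame, mm
    d=env.sense()["position"]-[POSE[0],POSE[1],TIP]; c,s=np.cos(POSE[2]),np.sin(POSE[2])
    return np.round([1e3*(c*d[0]+s*d[1]),1e3*(-s*d[0]+c*d[1]),1e3*d[2]],1)
E
python3 - <<'E'
from h import *
env.gripper_to(0.0,40)
r=rot(); print(r)
env.movep(tcp(-76,110),r)
print(env.line_to(tcp(-76,40),0.12,guard=6),fx())
print(env.line_to(tcp(-76,19.5),0.04,guard=4),fx(),env.sense()["t"],env.sense()["opening"],env.sense()["force"])
E
python3 o.py pics/ov2.png 0.512 -0.0035 -0.205
```

```text
[2.43708142 1.98248292 0.        ]
False [-75.6   0.1  40.4]
False [-76.   -0.   19.4] 5.4917 -0.00021637236354591586 [ 0.73602114  0.07575261 -0.03923174]
(432, 792, 3)
```

View pics/ov2.png

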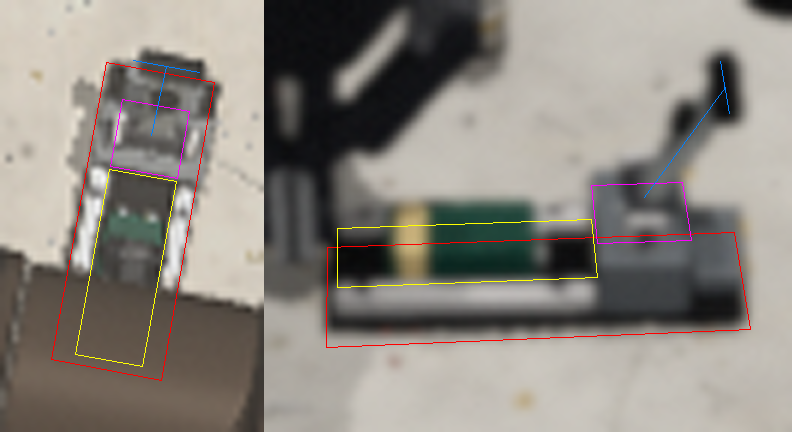

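The fingertips (side about (310,265)) stand behind the battery rear (395,240), over the bay and clear of the rails. Now the guarded push.

```bash
python3 - <<'E'
from h import *
print(env.line_to(tcp(-50,19.5),0.06,guard=12),fx(),env.sense()["force"])
print(env.line_to(tcp(-30,19.5),0.02,guard=12),fx(),env.sense()["force"],env.sense()["t"])
E
python3 o.py pics/ov3.png 0.512 -0.0035 -0.205
```

```text
False [-49.8  -0.   19.4] [0.93530054 1.02083613 0.7782267 ]
True [-38.7   0.2  18.9] [-2.60843583  0.17789271  2.49919203] 6.8417
(432, 792, 3)
```

View pics/ov3.png

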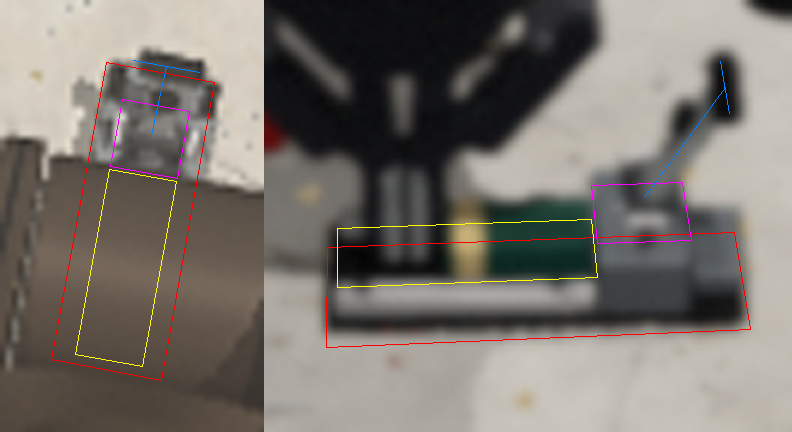

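The battery now spans about 452–590 px in the side view and reaches the block; its rear is estimated near -27 mm. I'll press once more, harder, to check that it's a hard stop and not just terminal friction.

```bash
python3 - <<'E'
from h import *
print(env.line_to(tcp(-30,19.5),0.02,guard=25),fx(),env.sense()["force"],env.sense()["t"])
env.line_to(tcp(-60,19.5),0.1)
env.line_to(tcp(-60,105),0.25)
# over to behind the latch
env.line_to(tcp(-20,130),0.3); env.line_to(tcp(98,130),0.3)
print(fx(),env.sense()["t"])
E
python3 o.py pics/ov4.png 0.512 -0.0035 -0.205
python3 - <<'E'
from h import *
for n in("battery","cradle_a","latch_a_grip"):
  print(n,[(np.round(d["point"],3).tolist(),round(d["conf"],2)) for d in env.place_of(n,"side")])
E
```

```text
True [-35.    0.3  18. ] [-2.69729259  0.51791293  5.81139928] 7.3833
[ 97.2  -0.  127.5] 9.125
(432, 792, 3)
battery [([0.511, -0.001, 0.008], 0.75), ([0.41, -0.097, 0.002], 0.71), ([0.424, 0.102, 0.001], 0.58)]
cradle_a [([0.515, -0.005, 0.002], 0.89), ([0.575, 0.236, 0.001], 0.62)]
latch_a_grip [([0.572, -0.019, 0.081], 0.48)]
```

View pics/ov4.png

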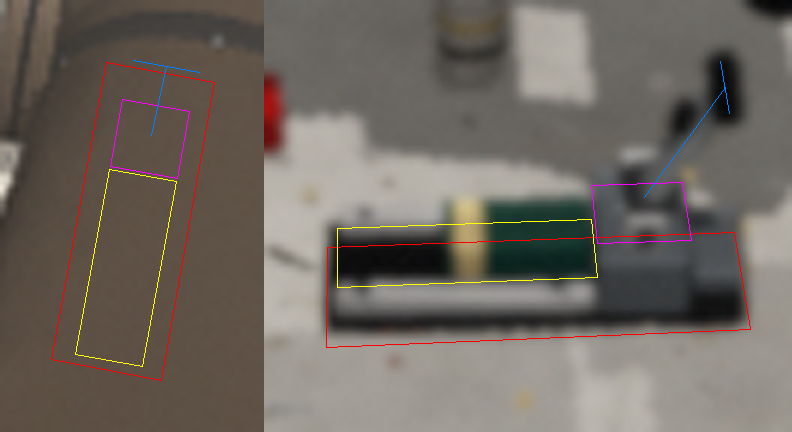

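Run:
```python
from h import *
f=env.grab_frame("side"); P=POSE
u0=np.round(proj(world([[0,0,.03]],P),"side")[0]).astype(int)
x0,y0=u0-[44,36]
for n,p in dict(rear_near_top=(-28,-13.5,28),rear_near_rail=(-28,-13.5,16),rear_far_top=(-28,13.5,28),front_near_top=(22,-13.5,28),rail_end=(-63,-15,16),block_edge=(20,-15,30),block_far=(20,15,30)).items():
    print(n,np.round((proj(world(np.array([p])/1000,P),"side")[0]-[x0,y0]+.5)*6,0))
g=cv2.resize(f[y0+20:y0+60,x0+5:x0+70,::-1],None,fx=12,fy=12,interpolation=cv2.INTER_NEAREST)
for k,col in((-28,(0,0,255)),(-33,(0,255,255))):
    q=(proj(world(np.array([(k,-13.5,16),(k,-13.5,28),(k,13.5,28)])/1000,P),"side")-[x0+5,y0+20]+.5)*12
    cv2.polylines(g,[np.round(q).astype(int)],False,col,1)
cv2.imwrite("pics/z5.png",g);print(g.shape)
```

```text
rear_near_top [182. 251.]
rear_near_rail [183. 280.]
rear_far_top [180. 198.]
front_near_top [339. 245.]
rail_end [ 73. 287.]
block_edge [333. 243.]
block_far [327. 185.]
(480, 780, 3)
```

View pics/z5.png

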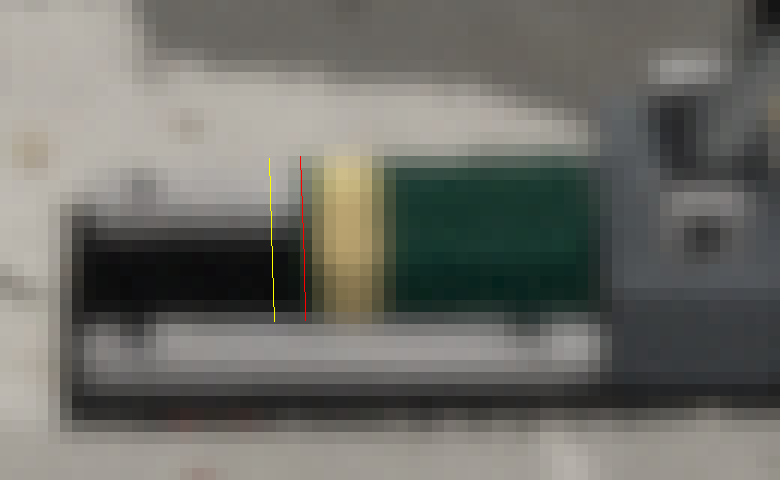

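The battery's rear edge (about 300–305 px) falls on the -28 mm line, and its front meets the block at 600 px, so it is home. It also held against the 25 N push. Now I'll push the latch over from behind.

```bash
python3 - <<'E'
from h import *
print(env.line_to(tcp(98,72),0.15,guard=8),fx())
print(env.line_to(tcp(62,72),0.08,guard=20),fx(),env.sense()["force"])
print(env.line_to(tcp(16,72),0.08,guard=20),fx(),env.sense()["force"],env.sense()["t"])
env.dwell(0.3)
E
python3 o.py pics/ov6.png 0.512 -0.0035 -0.205
```

```text
False [98.1 -0.  72.2]
False [66.2  0.1 80.1] [ 7.34612796 -0.63791228 12.53440151]
False [15.7 -0.1 71.5] [ 1.48465892 -0.13529598 -0.10941443] 11.2833
(432, 792, 3)
```

View pics/ov6.png

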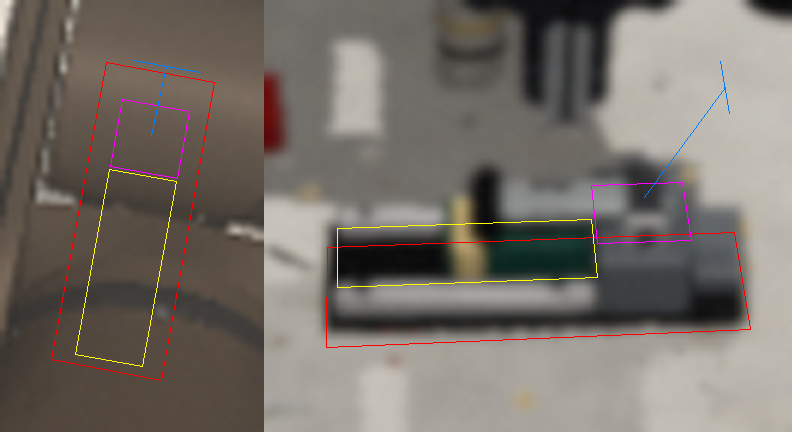

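The latch is level with its grip at (487,195), pad on the battery, and the battery rear is unchanged at about 447 px. I'll retreat and check the whole scene.

Run:
```python
from h import *
env.line_to(tcp(16,200),0.2)
env.set_joints([1.113,0.286,1.577,0,1.279,-0.15]); env.dwell(0.3)
t=env.grab_frame("top");s=env.grab_frame("side")
for c in("top","side"):
  for n in("battery","latch_a_grip","objective","loupe","screwdriver","steel_weight"):
    print(c,n,[(np.round(d["point"],3).tolist(),round(d["conf"],2)) for d in env.place_of(n,c)])
a=cv2.resize(t[130:310,200:430,::-1],None,fx=2,fy=2);b=cv2.resize(s[140:320,220:390,::-1],None,fx=2,fy=2)
cv2.imwrite("pics/end.png",np.hstack([a,b]));print(env.sense()["t"],env.sense()["force"])
```

```text
top battery [([0.416, -0.098, 0.0], 0.7), ([0.431, 0.097, -0.001], 0.48), ([0.508, -0.008, 0.009], 0.44)]
top latch_a_grip [([0.5, -0.0, 0.036], 0.55)]
top objective [([0.47, -0.169, -0.002], 0.44), ([0.52, 0.124, 0.002], 0.42)]
top loupe [([0.648, 0.134, 0.001], 0.54)]
top screwdriver [([0.75, 0.082, -0.001], 0.57)]
top steel_weight [([0.468, -0.169, 0.001], 0.52)]
side battery [([0.411, -0.097, 0.0], 0.79), ([0.51, -0.002, 0.009], 0.65)]
side latch_a_grip [([0.494, 0.001, 0.033], 0.84), ([0.575, 0.236, 0.001], 0.64)]
side objective [([0.524, 0.124, -0.001], 0.76)]
side loupe [([0.646, 0.131, -0.002], 0.66)]
side screwdriver [([0.747, 0.08, 0.003], 0.75)]
side steel_weight [([0.473, -0.165, -0.001], 0.78)]
16.0333 [ 0.77452597 -0.39090592  0.325713  ]
```

View pics/end.png

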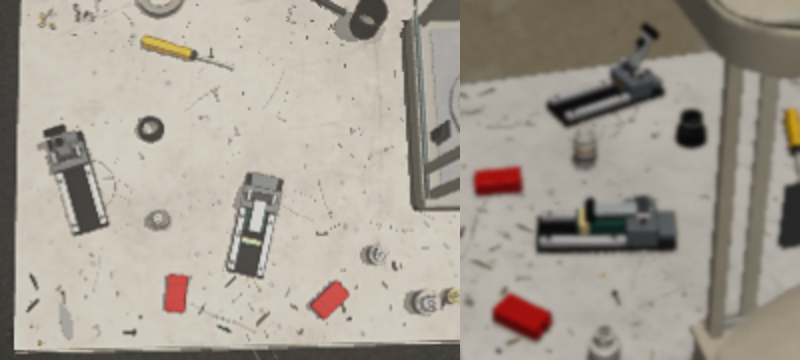

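The latch on cradle_a is down on the battery, cradle_b's latch is still open, and the bystanders stand where they were. Handing in.

```bash
python3 -c "
from workcell import env
env.finish_job()"
```

```text
the job is handed in; nothing more can be done
```

I pushed the battery home with the shut fingertips, then pushed the latch over from behind until it snapped down on the battery. I handed the job in after about 16 s of robot time.

**Battery:** its rear edge lies on the -28 mm line in the side picture, to about a pixel (roughly 2 mm), and its front meets the contact block. It showed no visible movement when I pressed again, up to the 25 N guard. During that press the tool still moved 3.7 mm. I put that down to the arm and fingers flexing, because the battery did not move in the pictures.

**Latch:** cradle_a's latch grip is at about 35 mm height above the battery, so it is closed. When I began pushing, the tool rode up about 8 mm for a moment with a 12 N vertical force reading, then the latch went over cleanly.

**Everything else:** cradle_b's latch is still open. The objective, loupe, screwdriver and steel weight are within the networks' error of where they started. The networks also reported the red blocks as batteries, and the top camera once took the steel weight for the objective. I discounted both against the pictures.

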